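# Hang the setting hammer in its collar at the sharpening counter

### The arm

A 6-joint arm with a two-finger parallel gripper is mounted at the origin on the work surface. World frame = base frame: x ahead of the robot, y to its left, z up, the work surface at z = 0. Lengths are in m, angles in rad, forces in N, time in s.
With the tool pointing down it reaches from about 0.25 to 0.8 m from the base axis. Payload 3.9 kg.
Tool frame: the origin (TCP) lies on the centre line of the jaws, within the pads' length; the fingertips stand 22 mm ahead of it and the grasp point (between the pads) lies 3 mm ahead of it (ctrl.nose_length is the z of the fingertips in the tool frame, in m); z points along the fingers, x is the direction in which the jaws open and shut, and the axes are right-handed (so a half turn about z gives the same grasp; the last joint's range is limited). The gripper opens to 85 mm and grips with 20 to 120 N. Pads are 22 mm wide; open, the fingers measure 114 mm over their backs; the gripper's body (76 mm by 85 mm) begins 54 mm behind the grasp point. The pads swing forward as they close: fully open they stand 13 mm farther back than shut.
Start: joints at [1.119, 0.26, -0.138, 1.173, 0, 1.571], TCP at [0.229, 0.472, 0.253] pointing down, gripper open.
Joint ranges: [-2.78, 2.78], [-0.83, 1.72], [-1.28, 1.37], [-1.9, 2.12], [-1.57, 1.48], [-3.14, 3.14]. Speed limits (rad/s): [2.57, 2.57, 3.14, 3.14, 3.14, 3.14].

### API

Orientations are given as a rotation vector (axis times angle).
In Python, from cell import ctrl gives the robot as it stands.
- The arm moves only by the shell command python3 -m creep 'ROWS' [OPENING] [FORCE]. ROWS is JSON, a list of rows, each an object of numbers: "x", "y", "z": the shift along the tool's x, y, z in m; "roll": the turn about the tool's z in rad. A call has 1 to 5 rows; each row shifts and turns the commanded pose from where the row before left it, along the tool's axes as they then stand; what a row does not reach is not made up. A row lasts 1/8 s, in which the tool goes at most 62.5 mm and 10.7 degrees, less where a joint would pass 70% of its speed; a pose out of reach is approached as far as the arm can. A call is refused whole if a number of a shift passes 0.0625 or a number of a turn 0.188, either way. A call with a gripper value outside its range is refused whole. OPENING is the opening, from 0 (shut) to 1 (fully open), set as the call begins (- or left out, the last holds). The fingers move at their own pace and stop on an object; FORCE is the grip in N (left out, the last holds). Time passes only in rows, so rows that do not move let the fingers close. It gives the time, the measured TCP pose, the force and the opening at its end, in the units of the state.
- ctrl.get_state(): the state, without advancing time (a new reading comes with each control period).
- ctrl.camera(name): name is "scene" or "top"; returns a dict with "color" (400x640x3 uint8, red, green, blue), "vertical_fov" (degrees; the focal length in pixels is half the picture's height over the tangent of half this angle, whatever the lens; pixels are square), "cx", "cy" (the principal point, pixels), "rvec" (rotation vector, rad) and "tvec" (3), from world to camera coordinates, as OpenCV has them. Camera axes: x right, y down, z forward; pixel columns grow to the right and rows downward; lengths in m; the calibration is good to about 2 mm. A picture is of the moment at which its call begins. There is no depth.
- ctrl.close_job(): hands the job in, once; it reports no verdict.
The state is a dict: "t": time; "qpos": joint angles; "qvel": joint speeds; "tau": joint torques, N m; "eef_pos": TCP position; "tool_rot": TCP orientation; "wrist_force": force on the tool from outside, world axes, zero at the start; "torque": the same for the moment, N m; "grip_width": finger opening in m.
Only numpy, scipy, OpenCV 4.12 (cv2) and the standard library are available. Lean on these libraries where they do the work, as an engineer would, in place of code of your own. Each camera call takes 0.05 s, during which the arm holds its last target. There are 200 camera calls.

### The job

The scissor setter's hammer stands handle-down in the wooden tool block. Lift it out and hang it in the brass collar on the grey steel bracket: find the bore with the end of the handle, pressing only lightly, let the handle gently down through it without forcing or dropping it until the head sits fully home on the collar, and let go. Leave the block's other tools and the things on the counter where they are.

Things in the scene. Friction and masses are not known exactly. Their poses are not given: they have to be found in the camera images.
- hammer: Hammer, 0.46 kg +-20%, 170 mm tall. Origin: middle of the butt (handle's lower end); z runs up the handle. Steel head at z 140 to 170 mm, x -48 (stepped pein) to +48 mm (round 29 mm face); grip it by its flat cheeks, 26 mm apart along y, x -22 to +22 mm. Stands in the block with play: leans up to 6 degrees, any yaw.
- hammer_neck (a point): Point on the handle's axis in the flat underside of the head (140 mm above the butt), which comes to rest on the collar. Round wooden handle below it: diameter 26 mm over the 63 mm next to the butt (butt edge rounded by 4 mm), tapering to 21 mm at 112 mm from the butt, 22 mm under the head.
- block: Fixed light-wood tool block 85 x 215 x 65 mm (x, y, z), origin at the centre of its underside. Three bores of 31 mm diameter, 55 mm deep (floor 10 mm above the counter), at y = -68, 0 and +68 mm; hammer, file and brush stand in them, one in each, in any order.
- stand: Fixed bracket of folded grey sheet steel: upright cheeks at y = +-55 mm, feet out to +-89 mm, top plate 100 x 114 mm (x, y). Origin: on the counter under the plate's middle. On the plate is screwed a brass collar: flange 72 mm diameter, its level top face 152 mm above the counter, bore 29.6 mm, square-edged, upright, 40 mm long. Hung home, the hammer's butt is 12 mm above the counter.
- plate_centre (a point): Point over the middle of the bracket's top plate, at the height of the collar's top face. The collar is rigid but was screwed on by eye: its bore's axis lies 7 mm from this point, in a direction that differs each time and that no listed pose tells. Pushed by the hammer with more than 25 N, its screws give.
- file: Short file with a dark wooden handle (26 mm thick), standing handle-down in the block, 136 mm long, so up to 146 mm above the counter. Origin: lower end of the handle. Leave it.
- brush: Round brush with a red handle (26 mm thick) standing handle-down in the block, bristles of 34 mm diameter on top, 126 mm long. Origin: lower end of the handle. Leave it.
- whetstone: Grey and terracotta whetstone 50 x 160 x 24 mm (x, y, z) lying on the counter, origin at the centre of its underside. Leave it.
- scissors: Scissors with red handles, about 195 mm long, lying on the counter, origin at the rivet, points towards +x. Leave them.
- oil: White oil bottle, 54 mm diameter, 130 mm tall, origin at the centre of its underside. Leave it.
- tin: Rivet tin, 68 mm diameter, 55 mm tall, origin at the centre of its underside. Leave it.
- knife: Kitchen knife with dark handle, about 310 mm long, lying flat, point towards its +x, origin near the handle's front end. Leave it.
- carton: Red carton 100 x 220 x 32 mm (x, y, z) with scissors tied on top, origin at the centre of its underside. Leave it.

How it is judged:
On the way, in this order (a step that is already met when the one before it is completed fails the run):
1. the hammer is lifted out of the block (z of hammer in the frame of block above 0.075 m), for 0.1 s.
2. the handle is let 20 mm or more down through the collar (z of hammer in the frame of stand between 0.02 and 0.132 m and horizontal distance between hammer and plate_centre below 0.013 m), for 0.1 s.
At the end, for the whole second after the job is handed in: The hammer hangs released and at rest, handle down in the collar, handle within 0.06 rad of upright, the head's underside 149 to 154.5 mm above the bracket's foot (home is 152), its neck within 13 mm of the plate's middle; every other loose thing within 30 mm of where it was (z of hammer_neck in the frame of stand between 0.149 and 0.1545 m and horizontal distance between hammer_neck and plate_centre below 0.013 m and angle between hammer's own z axis and vertical below 0.06 rad and linear speed of hammer below 0.02 m/s and angular speed of hammer below 0.2 rad/s and distance of each of file, brush, whetstone, scissors, oil, tin, knife, carton from where it was at the start of the episode below 0.03 m); the robot touches nothing.
It fails at once if the hammer is let fall in the collar (faster than 0.4 m/s, a free fall of about 8 mm) (linear speed of hammer above 0.4 m/s and z of hammer in the frame of stand below 0.15 m and horizontal distance between hammer and plate_centre below 0.013 m).
It fails at once if the hammer is pressed, wedged or dropped on the bracket or its collar with more than 25 N (contact force between hammer and stand above 25 N).
It fails at once if another tool or a thing on the counter is moved by more than 30 mm (distance of any of file, brush, whetstone, scissors, oil, tin, knife, carton from where it was at the start of the episode above 0.03 m).
It also fails if it takes over 72 s, if anything falls off the work surface, if the arm or the gripper's body presses on something with over 40 N, if the wrist force passes 120 N, or if a joint passes its speed limit or range.

## Working session

There is one attempt and no reset: what is moved stays moved. The work goes in short steps, Python scripts to look and compute and a shell command to move; the robot and the scene stay as the last step left them, time stands still between calls to the robot, and variables do not carry over. Pictures are saved under pics/ and viewed, about 8 in all and at most 12, crops included, and the job is handed in when it is done.

```bash
mkdir -p pics; cat > h.py <<'E'
import numpy as np, cv2
from cell import ctrl
from scipy.spatial.transform import Rotation as R
def cam(n,f=None):
    c=ctrl.camera(n); 
    if f: cv2.imwrite('pics/'+f,c['color'][:,:,::-1])
    return c
def K(c):
    f=200/np.tan(np.radians(c['vertical_fov'])/2); return f
def ray(c,u,v):
    M=R.from_rotvec(c['rvec']).as_matrix(); f=K(c)
    d=M.T@np.array([(u-c['cx'])/f,(v-c['cy'])/f,1]); return -M.T@np.array(c['tvec']),d
def onz(c,u,v,z):
    o,d=ray(c,u,v); return o+d*(z-o[2])/d[2]
def proj(c,p):
    q=R.from_rotvec(c['rvec']).as_matrix()@np.array(p)+c['tvec']; return q[:2]/q[2]*K(c)+[c['cx'],c['cy']]
E
python3 - <<'E'
from h import *
for n in('scene','top'):
    c=cam(n,n+'1.png'); print(n,K(c),c['cx'],c['cy'],ray(c,320,200),c['color'].shape)
s=ctrl.get_state();print(s)
E
```

```text
scene 507.07052481327656 319.7358759963602 203.59179371637626 (array([1.33478843, 0.36962663, 0.68065056]), array([-0.73282463, -0.38953012, -0.55792903])) (400, 640, 3)
top 519.0244016480244 315.0176380595311 200.88606327480088 (array([ 0.42923328, -0.01409656,  1.37457219]), array([ 0.14418079, -0.01703959, -0.98945269])) (400, 640, 3)
{'t': 0.1, 'qpos': array([ 1.11897031e+00,  2.60605722e-01, -1.39238406e-01,  1.17270383e+00,
       -1.56614520e-05,  1.57078832e+00]), 'qvel': array([-0.00070614, -0.00114601,  0.00524935,  0.0007044 , -0.00156654,
       -0.0011342 ]), 'tau': array([-9.42394727e-04, -4.06509626e+01,  2.54527026e+01,  1.00349926e-02,
       -5.00499588e-07, -1.12828215e-05]), 'eef_pos': array([0.22897316, 0.47179816, 0.25255534]), 'tool_rot': array([ 2.66178265e+00,  1.66690981e+00, -2.31819145e-03]), 'wrist_force': array([-0.11965018, -0.50952088,  0.29913411]), 'torque': array([-0.02172189, -0.04081977,  0.01564071]), 'grip_width': 0.08528080506069824}
```

View pics/scene1.png

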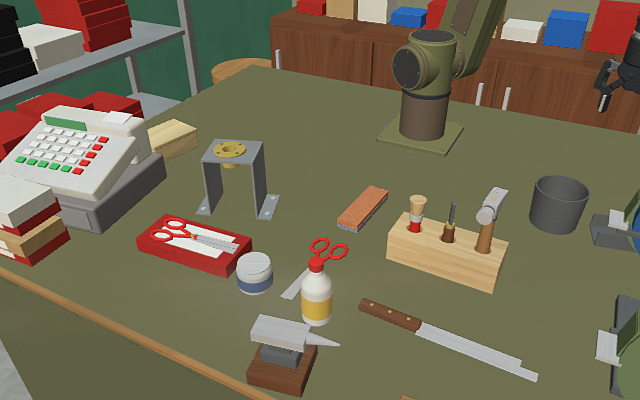

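View pics/top1.png

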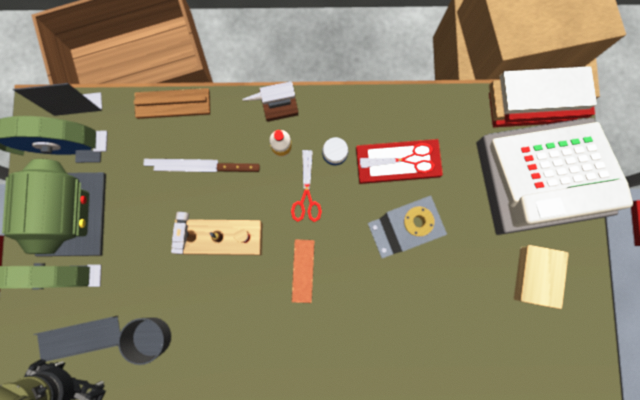

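The scene view shows the hammer at about (490,210) in the block's right-hand bore and the collar at (229,150). In the top view the hammer head is at (180,232) and the collar at (420,221). I'll zoom in on both.

```bash
python3 - <<'E'
from h import *
S=cam('scene');T=cam('top')
def crop(c,x,y,w,h): return cv2.resize(c['color'][y:y+h,x:x+w,::-1],(400,300),interpolation=cv2.INTER_CUBIC)
a=crop(S,440,180,100,75);b=crop(T,140,195,100,75);d=crop(S,190,125,80,60);e=crop(T,380,190,80,60)
cv2.imwrite('pics/crops.png',np.vstack([np.hstack([a,b]),np.hstack([d,e])]))
for n,c,(x,y,w,h) in(('S',S,(190,125,80,60)),('T',T,(380,190,80,60))):
    hsv=cv2.cvtColor(c['color'],cv2.COLOR_RGB2HSV)[y:y+h,x:x+w]
    m=((hsv[...,0]>12)&(hsv[...,0]<32)&(hsv[...,1]>110)&(hsv[...,2]>60)).astype(np.uint8)
    k,_=cv2.findContours(m,cv2.RETR_EXTERNAL,cv2.CHAIN_APPROX_NONE); k=max(k,key=cv2.contourArea)
    el=cv2.fitEllipse(cv2.convexHull(k)); print(n,el,cv2.contourArea(k)); u,v=el[0]
    print(onz(c,u+x,v+y,.152))
E
```

```text
S ((38.95320129394531, 24.323394775390625), (16.172883987426758, 32.62076187133789), 85.52262115478516) 374.0
[ 0.55476214 -0.27065077  0.152     ]
T ((38.816768646240234, 31.061498641967773), (28.699966430664062, 28.98078155517578), 99.97557067871094) 609.0
[ 0.55402071 -0.26853239  0.152     ]
```

View pics/crops.png

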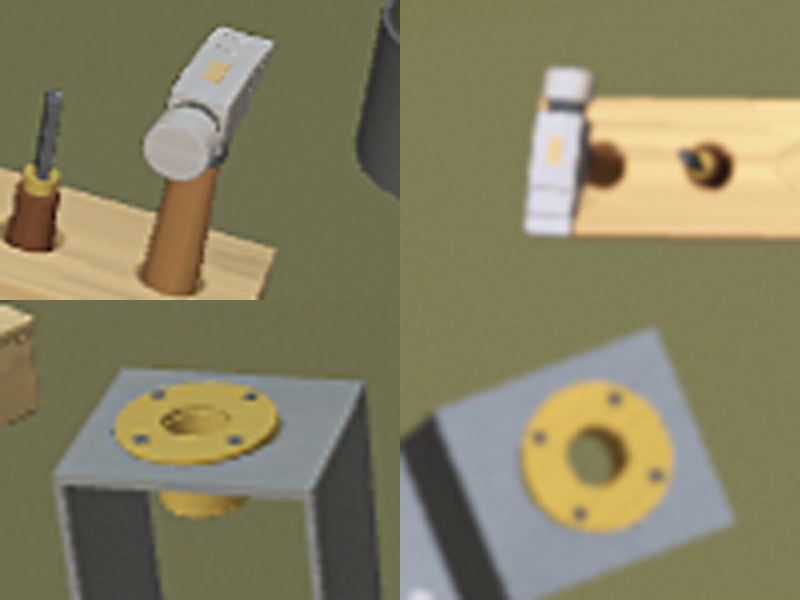

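```bash
cat > m.py <<'E'
from h import *
S=cam('scene');T=cam('top')
def tri(a,b):
    o1,d1=ray(S,*a);o2,d2=ray(T,*b);d1/=np.linalg.norm(d1);d2/=np.linalg.norm(d2)
    t=np.linalg.lstsq(np.stack([d1,-d2],1),o2-o1,rcond=None)[0];p,q=o1+d1*t[0],o2+d2*t[1];return (p+q)/2,np.linalg.norm(p-q)
E
python3 - <<'E'
from m import *
p,e=tri((440+216/4,180+72/4),(140+155/4,195+150/4));print('top',p,e)
h=onz(T,140+201/4,195+165/4,.065);print('hole',h)
f=onz(T,140+308/4,195+165/4,.065);print('filehole',f,np.linalg.norm(h-f))
a=onz(T,140+168/4,195+70/4,.168);b=onz(T,140+148/4,195+234/4,.165);print('axis',a,b,np.degrees(np.arctan2(*(a-b)[1::-1])),np.linalg.norm(a-b))
print('S handle at block top',onz(S,440+175/4,180+282/4,.065))
l=onz(S,440+160/4,180+250/4,.08);r=onz(S,440+207/4,180+250/4,.08);print(l,r)
# handle sides under head in scene at z .12
print(R.from_rotvec(ctrl.get_state()['tool_rot']).as_matrix().round(3))
E
```

```text
top [0.53174567 0.29158308 0.18031599] 0.00018576361777302724
hole [0.53181965 0.29182097 0.065     ]
filehole [0.53094755 0.22445719 0.065     ] 0.06736943277730038
axis [0.57957253 0.28818084 0.168     ] [0.48437546 0.29828599 0.165     ] -6.059242652651799 0.09577888645426252
S handle at block top [0.53664705 0.29477625 0.065     ]
[0.53563514 0.28497088 0.08      ] [0.52557244 0.30455691 0.08      ]
[[ 0.437  0.9   -0.   ]
 [ 0.9   -0.437 -0.001]
 [-0.001  0.    -1.   ]]
```

```bash
python3 -m creep '[{"y":0.05,"x":-0.005},{"y":0.06,"x":-0.005},{"y":0.06,"x":-0.005},{"y":0.06,"x":-0.005},{"y":0.06,"x":-0.005}]' 1 40; python3 -m creep '[{"y":0.061,"x":-0.005},{"roll":-0.174},{"roll":-0.174},{},{}]'; python3 - <<'E'
from m import *
s=ctrl.get_state();M=R.from_rotvec(s['tool_rot']).as_matrix();print(s['eef_pos'],M.round(3),s['wrist_force'],ctrl.nose_length)
print('to go tool', M.T@(np.array([.532,.2917,.176])-s['eef_pos']))
cv2.imwrite('pics/pre.png',np.hstack([cv2.resize(c['color'][y:y+100,x:x+100,::-1],(400,400),interpolation=3) for c,x,y in((S,440,120),(T,130,190))]))
E
```

```text
[0.22916803 0.47221942 0.25315086] [[ 0.437  0.9   -0.   ]
 [ 0.9   -0.437 -0.   ]
 [-0.    -0.    -1.   ]] [-0.98613803  0.28753309 -0.321947  ] 0.022
to go tool [-0.0301612   0.35126049  0.07715628]$[0]: bad value
$[0]: bad value
```

View pics/pre.png

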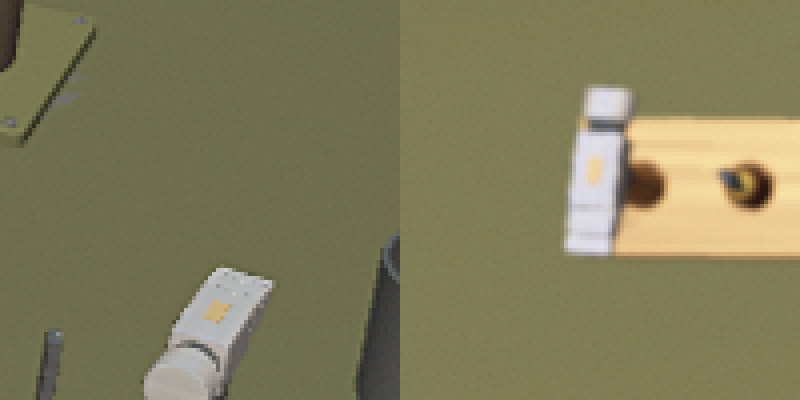

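The moves were refused and the arm is still at the start. The hammer is unmoved, with its inlay still at about (494,198) in the scene view. Each row probably needs all four numbers, so I'll retry with them.

```bash
python3 -m creep '[{"x":-0.005,"y":0.05,"z":0,"roll":0},{"x":-0.005,"y":0.06,"z":0,"roll":0},{"x":-0.005,"y":0.06,"z":0,"roll":0},{"x":-0.005,"y":0.06,"z":0,"roll":0},{"x":-0.005,"y":0.06,"z":0,"roll":0}]' 1 40; python3 -m creep '[{"x":-0.005,"y":0.061,"z":0,"roll":0},{"x":0,"y":0,"z":0,"roll":-0.174},{"x":0,"y":0,"z":0,"roll":-0.174},{"x":0,"y":0,"z":0,"roll":0},{"x":0,"y":0,"z":0,"roll":0}]'; python3 - <<'E'
from h import *
s=ctrl.get_state();M=R.from_rotvec(s['tool_rot']).as_matrix();print(s['eef_pos'],M.round(3),s['wrist_force'])
print('to go tool', M.T@(np.array([.532,.2917,.176])-s['eef_pos']))
E
```

```text
t: 1.02
eef_pos: [0.4808, 0.3221, 0.2535]
tool_rot: [-2.662, -1.667, -0.001]
wrist_force: [0.5, 1.3, 0.9]
grip_width: 0.0853
t: 1.65
eef_pos: [0.5317, 0.2922, 0.2533]
tool_rot: [-2.336, -2.101, 0.0]
wrist_force: [-0.7, -0.4, -0.1]
grip_width: 0.0851
[0.53172669 0.29219474 0.25329676] [[ 0.106  0.994 -0.   ]
 [ 0.994 -0.106 -0.   ]
 [-0.    -0.    -1.   ]] [-0.67082831 -0.37086768 -0.14961916]
to go tool [-0.00045885  0.00033053  0.07729676]
```

```bash
python3 -m creep '[{"x":0,"y":0,"z":0.03,"roll":0},{"x":0,"y":0,"z":0.03,"roll":0},{"x":0,"y":0,"z":0.017,"roll":0},{"x":0,"y":0,"z":0,"roll":0},{"x":0,"y":0,"z":0,"roll":0}]'; python3 -m creep '[{"x":0,"y":0,"z":0,"roll":0},{"x":0,"y":0,"z":0,"roll":0},{"x":0,"y":0,"z":0,"roll":0},{"x":0,"y":0,"z":0,"roll":0},{"x":0,"y":0,"z":0,"roll":0}]' 0 50;python3 -m creep '[{"x":0,"y":0,"z":0,"roll":0},{"x":0,"y":0,"z":0,"roll":0},{"x":0,"y":0,"z":0,"roll":0},{"x":0,"y":0,"z":0,"roll":0},{"x":0,"y":0,"z":0,"roll":0}]'
```

```text
t: 2.28
eef_pos: [0.5322, 0.2925, 0.1772]
tool_rot: [2.334, 2.103, 0.002]
wrist_force: [-0.0, -0.0, -0.4]
grip_width: 0.0853
t: 2.9
eef_pos: [0.5322, 0.2923, 0.1768]
tool_rot: [2.334, 2.103, 0.002]
wrist_force: [-0.2, 0.3, 2.6]
grip_width: 0.025
t: 3.52
eef_pos: [0.5322, 0.2923, 0.1768]
tool_rot: [2.334, 2.103, 0.002]
wrist_force: [-0.5, 0.6, 5.1]
grip_width: 0.0254
```

```bash
python3 -m creep '[{"x":0,"y":0,"z":-0.01,"roll":0},{"x":0,"y":0,"z":-0.02,"roll":0},{"x":0,"y":0,"z":-0.03,"roll":0},{"x":0,"y":0,"z":-0.03,"roll":0},{"x":0,"y":0,"z":-0.03,"roll":0}]' 0 80; python3 -m creep '[{"x":0,"y":0,"z":-0.03,"roll":0},{"x":0,"y":0,"z":-0.03,"roll":0},{"x":0,"y":0,"z":-0.01,"roll":0},{"x":0,"y":0,"z":0,"roll":0},{"x":0,"y":0,"z":0,"roll":0}]'; python3 - <<'E'
from m import *
cv2.imwrite('pics/lift.png',np.hstack([cv2.resize(c['color'][y:y+160,x:x+120,::-1],(400,533),interpolation=3) for c,x,y in((S,430,100),(T,130,160))]))
s=ctrl.get_state();M=R.from_rotvec(s['tool_rot']).as_matrix();print(s['eef_pos'],M.round(4),s['wrist_force'],s['torque'])
E
```

```text
t: 4.15
eef_pos: [0.5308, 0.2915, 0.2956]
tool_rot: [-2.333, -2.103, 0.007]
wrist_force: [0.0, 0.3, -5.1]
grip_width: 0.0246
t: 4.78
eef_pos: [0.5313, 0.2917, 0.3643]
tool_rot: [-2.333, -2.103, 0.006]
wrist_force: [1.7, 0.1, -4.8]
grip_width: 0.0245
[0.5313395  0.29177297 0.36460954] [[ 0.1036  0.9946 -0.0028]
 [ 0.9946 -0.1036 -0.0016]
 [-0.0018 -0.0026 -1.    ]] [ 0.00825791 -0.17488321 -4.13270343] [ 0.01500158  0.01625351 -0.01853006]
```

View pics/lift.png

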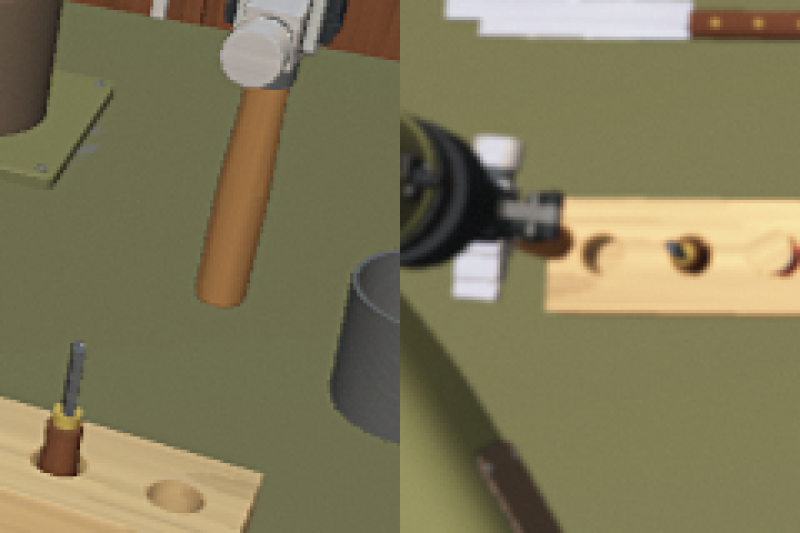

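The hammer is out, with its handle hanging from (510,128) to (497,188) in the scene view and the butt near (297,233) in the top view. The other tools haven't moved. I'll check the handle's tilt against a vertical through the TCP.

```bash
cat > t.py <<'E'
from m import *
def butt(x0,x1,y0,y1):
    s=ctrl.get_state();p=s['eef_pos']
    h=cv2.cvtColor(S['color'],cv2.COLOR_RGB2HSV);m=(h[...,0]>5)&(h[...,0]<18)&(h[...,1]>120)&(h[...,2]>60)
    k=np.zeros_like(m);k[y0:y1,x0:x1]=m[y0:y1,x0:x1]
    n,l,st,_=cv2.connectedComponentsWithStats(k.astype(np.uint8));i=1+np.argmax(st[1:,4]);k=l==i
    v=np.arange(st[i,1],st[i,1]+st[i,3]);c=np.array([[ (np.flatnonzero(k[r])[[0,-1]]).mean(),r] for r in v]);print('bbox',st[i])
    c=c[6:-6];a=np.polyfit(c[:,1],c[:,0],1)
    for z in(.16,.13,.10,.07,.04,.01):
        q=proj(S,p-[0,0,.1668]+[0,0,z]);print(z,q.round(1),'centre err px',round(np.polyval(a,q[1])-q[0],2))
    print(p,proj(T,p-[0,0,.1668]).round(1))
E
python3 -c "
from t import *
butt(480,530,110,200)"
```

```text
bbox [489 126  28  66 980]
0.16 [515.3 103.7] centre err px -0.86
0.13 [511.3 121.2] centre err px -0.88
0.1 [507.6 138. ] centre err px -0.89
0.07 [504.  154.1] centre err px -0.9
0.04 [500.5 169.6] centre err px -0.91
0.01 [497.2 184.5] centre err px -0.92
[0.53153266 0.29188877 0.36524727] [176.5 231.9]
```

```bash
python3 -m creep '[{"x":-0.02,"y":0.006,"z":0,"roll":0},{"x":-0.04,"y":0.007,"z":0,"roll":0},{"x":-0.05,"y":0.007,"z":0,"roll":0},{"x":-0.05,"y":0.007,"z":0,"roll":0},{"x":-0.05,"y":0.007,"z":0,"roll":0}]';python3 -m creep '[{"x":-0.05,"y":0.007,"z":0,"roll":0},{"x":-0.05,"y":0.007,"z":0,"roll":0},{"x":-0.05,"y":0.007,"z":0,"roll":0},{"x":-0.05,"y":0.007,"z":0,"roll":0},{"x":-0.05,"y":0.007,"z":0,"roll":0}]';python3 -m creep '[{"x":-0.05,"y":0.006,"z":0,"roll":0},{"x":-0.03,"y":0.006,"z":0,"roll":0},{"x":-0.016,"y":0,"z":0,"roll":0},{"x":0,"y":0,"z":0,"roll":0},{"x":0,"y":0,"z":0,"roll":0}]'; python3 - <<'E'
from t import *
s=ctrl.get_state();M=R.from_rotvec(s['tool_rot']).as_matrix();print(M.round(4),s['wrist_force'],s['torque'],s['qpos'])
print('to go',M.T@(np.array([.5545,-.2695,.36])-s['eef_pos']))
u,v=proj(S,s['eef_pos']-[0,0,.12]).astype(int)
butt(max(u-50,0),u+50,max(v-60,0),min(v+45,160))
cv2.imwrite('pics/over.png',np.hstack([cv2.resize(c['color'][y:y+160,x:x+120,::-1],(400,533),interpolation=3) for c,x,y in((S,170,20),(T,360,140))]))
E
```

```text
t: 5.6
eef_pos: [0.5436, 0.0772, 0.3664]
tool_rot: [2.334, 2.102, -0.0]
wrist_force: [0.4, -0.6, -4.3]
grip_width: 0.0246
t: 6.22
eef_pos: [0.552, -0.1751, 0.3664]
tool_rot: [2.334, 2.102, -0.0]
wrist_force: [0.7, 0.8, -5.7]
grip_width: 0.0243
t: 6.85
eef_pos: [0.5546, -0.2682, 0.3665]
tool_rot: [-2.332, -2.104, -0.001]
wrist_force: [0.1, 0.1, -4.9]
grip_width: 0.0246
[[ 1.020e-01  9.948e-01  1.000e-04]
 [ 9.948e-01 -1.020e-01  4.000e-04]
 [ 4.000e-04  1.000e-04 -1.000e+00]] [ 0.36233743  0.82827299 -4.37690659] [ 0.02547312 -0.02134384  0.01015148] [-4.50145369e-01  4.14828843e-01  3.83885648e-01  1.53988626e+00
  4.04218498e-04 -3.47977696e-01]
to go [-0.00154357 -0.0001898   0.00662448]
bbox [ 212   49   63   82 1177]
0.16 [218.6  56. ] centre err px 25.04
0.13 [220.4  70.8] centre err px 17.07
0.1 [222.1  85.2] centre err px 9.36
0.07 [223.8  99.1] centre err px 1.9
0.04 [225.4 112.5] centre err px -5.32
0.01 [227.  125.6] centre err px -12.31
[ 0.55484527 -0.26798634  0.3666251 ] [422.8 218.5]
```

View pics/over.png

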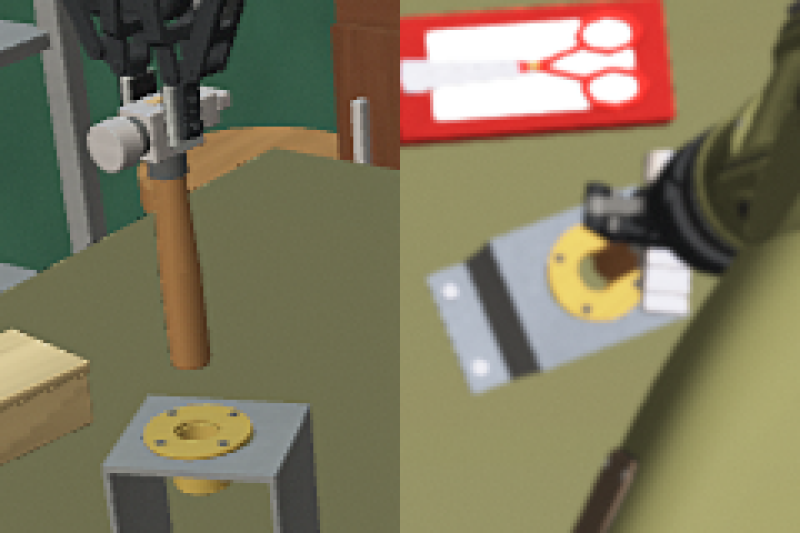

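The handle hangs straight, with the butt at about (227,129) in the scene view. That is where the TCP predicts it, just above the bore at (229,149). I'll move the last 1.5 mm sideways and descend to just above the collar.

```bash
python3 -m creep '[{"x":-0.0015,"y":0,"z":0.015,"roll":0},{"x":0,"y":0,"z":0.015,"roll":0},{"x":0,"y":0,"z":0.01,"roll":0},{"x":0,"y":0,"z":0.003,"roll":0},{"x":0,"y":0,"z":0,"roll":0}]'; python3 -m creep '[{"x":0,"y":0,"z":0.001,"roll":0},{"x":0,"y":0,"z":0.001,"roll":0},{"x":0,"y":0,"z":0.001,"roll":0},{"x":0,"y":0,"z":0,"roll":0},{"x":0,"y":0,"z":0,"roll":0}]';python3 - <<'E'
from m import *
s=ctrl.get_state();print(s['eef_pos'],s['wrist_force'],s['torque'])
# butt vs bore in scene
cv2.imwrite('pics/near.png',np.hstack([cv2.resize(c['color'][y:y+60,x:x+60,::-1],(400,400),interpolation=3) for c,x,y in((S,200,110),(T,392,190))]))
E
```

```text
t: 7.58
eef_pos: [0.5548, -0.2705, 0.3236]
tool_rot: [2.333, 2.104, 0.0]
wrist_force: [0.6, -0.8, -5.3]
grip_width: 0.0244
t: 8.2
eef_pos: [0.5547, -0.2708, 0.3203]
tool_rot: [2.334, 2.103, 0.0]
wrist_force: [-0.2, -0.8, -5.0]
grip_width: 0.025
[ 0.55467686 -0.27083782  0.32034153] [ 0.58367386 -0.01902285 -5.54522744] [-0.04211177  0.04515818  0.00968667]
```

View pics/near.png

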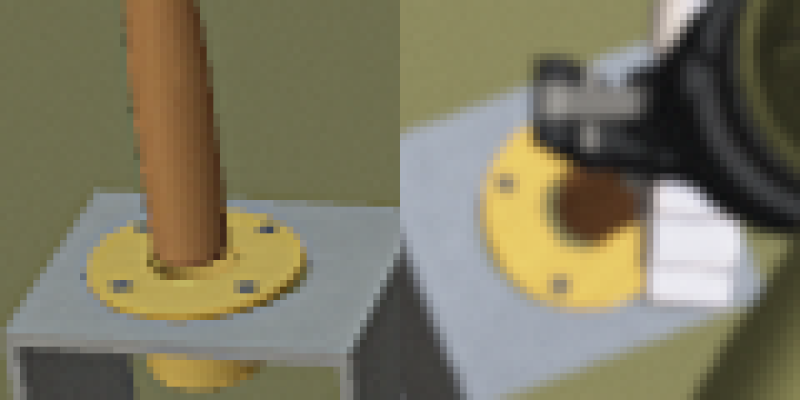

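The butt sits just above the bore, slightly left of it in the scene view (centre about 190 against 195 in the crop, roughly 1.6 mm). In the top view it is towards -y of the bore. I'll shift about 2 mm towards +y and go down in small steps.

```bash
python3 -m creep '[{"x":0.002,"y":0,"z":0,"roll":0},{"x":0,"y":0,"z":0.001,"roll":0},{"x":0,"y":0,"z":0.001,"roll":0},{"x":0,"y":0,"z":0.001,"roll":0},{"x":0,"y":0,"z":0,"roll":0}]' 0 50; python3 -m creep '[{"x":0,"y":0,"z":0.001,"roll":0},{"x":0,"y":0,"z":0.001,"roll":0},{"x":0,"y":0,"z":0,"roll":0}]'
```

```text
t: 8.93
eef_pos: [0.5548, -0.2688, 0.3172]
tool_rot: [-2.333, -2.103, 0.0]
wrist_force: [-0.4, -0.7, -6.6]
grip_width: 0.0247
t: 9.3
eef_pos: [0.5548, -0.2688, 0.3152]
tool_rot: [-2.334, -2.103, 0.0]
wrist_force: [0.8, -0.5, -5.4]
grip_width: 0.0245
```

```bash
python3 -m creep '[{"x":0,"y":0,"z":0.001,"roll":0},{"x":0,"y":0,"z":0.001,"roll":0},{"x":0,"y":0,"z":0.001,"roll":0},{"x":0,"y":0,"z":0,"roll":0}]' ; python3 -m creep '[{"x":0,"y":0,"z":0.001,"roll":0},{"x":0,"y":0,"z":0.001,"roll":0},{"x":0,"y":0,"z":0.001,"roll":0},{"x":0,"y":0,"z":0,"roll":0}]'
```

```text
t: 9.8
eef_pos: [0.5548, -0.2688, 0.3122]
tool_rot: [-2.333, -2.103, 0.0]
wrist_force: [-0.3, 0.4, -5.9]
grip_width: 0.0246
t: 10.3
eef_pos: [0.5548, -0.2688, 0.3092]
tool_rot: [-2.333, -2.103, 0.0]
wrist_force: [-0.4, -0.2, -5.8]
grip_width: 0.0248
```

It's in the bore (butt at about 0.142) with no contact force. I'll continue gently.

```bash
python3 -m creep '[{"x":0,"y":0,"z":0.002,"roll":0},{"x":0,"y":0,"z":0.002,"roll":0},{"x":0,"y":0,"z":0.002,"roll":0},{"x":0,"y":0,"z":0.002,"roll":0},{"x":0,"y":0,"z":0,"roll":0}]' ; python3 -m creep '[{"x":0,"y":0,"z":0.002,"roll":0},{"x":0,"y":0,"z":0.002,"roll":0},{"x":0,"y":0,"z":0.002,"roll":0},{"x":0,"y":0,"z":0.002,"roll":0},{"x":0,"y":0,"z":0,"roll":0}]'
```

```text
t: 10.92
eef_pos: [0.5548, -0.2688, 0.3011]
tool_rot: [-2.333, -2.103, 0.0]
wrist_force: [-1.1, 0.4, -5.1]
grip_width: 0.0246
t: 11.55
eef_pos: [0.5547, -0.2688, 0.293]
tool_rot: [-2.333, -2.103, 0.0]
wrist_force: [-0.3, -0.4, -4.8]
grip_width: 0.0246
```

```bash
python3 -m creep '[{"x":0,"y":0,"z":0.003,"roll":0},{"x":0,"y":0,"z":0.003,"roll":0},{"x":0,"y":0,"z":0.003,"roll":0},{"x":0,"y":0,"z":0.003,"roll":0},{"x":0,"y":0,"z":0,"roll":0}]' ; python3 -m creep '[{"x":0,"y":0,"z":0.003,"roll":0},{"x":0,"y":0,"z":0.003,"roll":0},{"x":0,"y":0,"z":0.003,"roll":0},{"x":0,"y":0,"z":0.003,"roll":0},{"x":0,"y":0,"z":0,"roll":0}]'
```

```text
t: 12.18
eef_pos: [0.5547, -0.2687, 0.2809]
tool_rot: [-2.333, -2.103, 0.0]
wrist_force: [-1.1, -0.1, -4.9]
grip_width: 0.0247
t: 12.8
eef_pos: [0.5547, -0.2687, 0.2689]
tool_rot: [-2.333, -2.103, 0.0]
wrist_force: [-0.8, -0.3, -5.2]
grip_width: 0.0245
```

```bash
python3 -m creep '[{"x":0,"y":0,"z":0.004,"roll":0},{"x":0,"y":0,"z":0.005,"roll":0},{"x":0,"y":0,"z":0.005,"roll":0},{"x":0,"y":0,"z":0.004,"roll":0},{"x":0,"y":0,"z":0,"roll":0}]' ; python3 -m creep '[{"x":0,"y":0,"z":0.004,"roll":0},{"x":0,"y":0,"z":0.005,"roll":0},{"x":0,"y":0,"z":0.005,"roll":0},{"x":0,"y":0,"z":0.004,"roll":0},{"x":0,"y":0,"z":0,"roll":0}]'
```

```text
t: 13.42
eef_pos: [0.5546, -0.2687, 0.2507]
tool_rot: [-2.333, -2.103, 0.001]
wrist_force: [-0.3, -1.0, -5.6]
grip_width: 0.0246
t: 14.05
eef_pos: [0.5546, -0.2687, 0.2327]
tool_rot: [-2.333, -2.103, 0.001]
wrist_force: [0.2, 0.3, -5.7]
grip_width: 0.0248
```

```bash
python3 -m creep '[{"x":0,"y":0,"z":0.004,"roll":0},{"x":0,"y":0,"z":0.005,"roll":0},{"x":0,"y":0,"z":0.005,"roll":0},{"x":0,"y":0,"z":0.004,"roll":0},{"x":0,"y":0,"z":0,"roll":0}]'
```

```text
t: 14.68
eef_pos: [0.5546, -0.2686, 0.2147]
tool_rot: [-2.333, -2.103, 0.001]
wrist_force: [0.1, -0.5, -5.6]
grip_width: 0.0248
```

```bash
python3 -m creep '[{"x":0,"y":0,"z":0.004,"roll":0},{"x":0,"y":0,"z":0.005,"roll":0},{"x":0,"y":0,"z":0.005,"roll":0},{"x":0,"y":0,"z":0.004,"roll":0},{"x":0,"y":0,"z":0,"roll":0}]'; python3 -m creep '[{"x":0,"y":0,"z":0.004,"roll":0},{"x":0,"y":0,"z":0.004,"roll":0},{"x":0,"y":0,"z":0.003,"roll":0},{"x":0,"y":0,"z":0.002,"roll":0},{"x":0,"y":0,"z":0,"roll":0}]'
```

```text
t: 15.3
eef_pos: [0.5546, -0.2687, 0.1967]
tool_rot: [-2.333, -2.103, 0.001]
wrist_force: [-0.7, 0.3, -5.7]
grip_width: 0.0245
t: 15.92
eef_pos: [0.5548, -0.2687, 0.1841]
tool_rot: [-2.333, -2.103, 0.0]
wrist_force: [-0.3, 0.4, -5.2]
grip_width: 0.0245
```

```bash
python3 -m creep '[{"x":0,"y":0,"z":0.001,"roll":0},{"x":0,"y":0,"z":0,"roll":0}]'; python3 -m creep '[{"x":0,"y":0,"z":0.001,"roll":0},{"x":0,"y":0,"z":0,"roll":0}]'
```

```text
t: 16.18
eef_pos: [0.5549, -0.2688, 0.1833]
tool_rot: [2.334, 2.103, 0.0]
wrist_force: [0.8, -0.5, -5.0]
grip_width: 0.0248
t: 16.42
eef_pos: [0.5548, -0.2688, 0.1822]
tool_rot: [-2.334, -2.103, 0.0]
wrist_force: [0.1, 0.7, -5.8]
grip_width: 0.0247
```

```bash
for i in 1; do python3 -m creep '[{"x":0,"y":0,"z":0.001,"roll":0},{"x":0,"y":0,"z":0,"roll":0}]'; done; python3 -m creep '[{"x":0,"y":0,"z":0.001,"roll":0},{"x":0,"y":0,"z":0,"roll":0}]'; python3 -m creep '[{"x":0,"y":0,"z":0.0007,"roll":0},{"x":0,"y":0,"z":0,"roll":0}]'
```

```text
t: 16.68
eef_pos: [0.5548, -0.2688, 0.1812]
tool_rot: [-2.334, -2.103, 0.0]
wrist_force: [0.2, 0.5, -5.4]
grip_width: 0.0247
t: 16.92
eef_pos: [0.5548, -0.2688, 0.1802]
tool_rot: [-2.334, -2.103, 0.0]
wrist_force: [0.1, -0.1, -5.8]
grip_width: 0.0246
t: 17.18
eef_pos: [0.5548, -0.2688, 0.1796]
tool_rot: [-2.334, -2.103, 0.0]
wrist_force: [-0.6, 0.9, -5.3]
grip_width: 0.0243
```

```bash
python3 -m creep '[{"x":0,"y":0,"z":0.0005,"roll":0},{"x":0,"y":0,"z":0,"roll":0}]'; python3 -m creep '[{"x":0,"y":0,"z":0.0005,"roll":0},{"x":0,"y":0,"z":0,"roll":0}]'
```

```text
t: 17.42
eef_pos: [0.5549, -0.2688, 0.1791]
tool_rot: [-2.334, -2.103, 0.0]
wrist_force: [-0.8, -0.4, -5.8]
grip_width: 0.0245
t: 17.68
eef_pos: [0.5549, -0.2688, 0.179]
tool_rot: [2.333, 2.103, 0.0]
wrist_force: [-1.9, 1.0, -2.5]
grip_width: 0.0244
```

```bash
python3 -m creep '[{"x":0,"y":0,"z":0.0005,"roll":0},{"x":0,"y":0,"z":0,"roll":0}]'
```

```text
t: 17.92
eef_pos: [0.5549, -0.2689, 0.1789]
tool_rot: [2.333, 2.103, 0.0]
wrist_force: [-1.9, 1.9, 3.3]
grip_width: 0.0248
```

Contact on the collar is at exactly the expected height, about 8 N net. I'll ease off slightly, open, check and retreat.

```bash
python3 -m creep '[{"x":0,"y":0,"z":-0.0004,"roll":0},{"x":0,"y":0,"z":0,"roll":0}]' 0 20; python3 -m creep '[{"x":0,"y":0,"z":0,"roll":0},{"x":0,"y":0,"z":0,"roll":0},{"x":0,"y":0,"z":0,"roll":0},{"x":0,"y":0,"z":0,"roll":0},{"x":0,"y":0,"z":0,"roll":0}]' 0.8;  python3 -m creep '[{"x":0,"y":0,"z":-0.02,"roll":0},{"x":0,"y":0,"z":-0.04,"roll":0},{"x":0,"y":0,"z":-0.06,"roll":0},{"x":0,"y":0,"z":-0.04,"roll":0},{"x":0,"y":0,"z":0,"roll":0}]'; python3 - <<'E'
from m import *
a,b=[cv2.resize(c['color'][y:y+80,x:x+80,::-1],(400,400),interpolation=3) for c,x,y in((S,190,105),(T,380,170))]
cv2.imwrite('pics/end.png',np.hstack([a,b]))
cv2.imwrite('pics/end_full.png',S['color'][:,:,::-1])
E
```

```text
t: 18.18
eef_pos: [0.5549, -0.2688, 0.1789]
tool_rot: [2.333, 2.103, 0.0]
wrist_force: [-3.4, 0.4, 2.7]
grip_width: 0.0248
t: 18.8
eef_pos: [0.555, -0.2688, 0.1785]
tool_rot: [2.334, 2.103, 0.0]
wrist_force: [0.1, 0.9, 1.2]
grip_width: 0.0683
t: 19.42
eef_pos: [0.5565, -0.2696, 0.3427]
tool_rot: [2.328, 2.098, 0.005]
wrist_force: [0.5, -0.4, 0.5]
grip_width: 0.068
```

View pics/end.png

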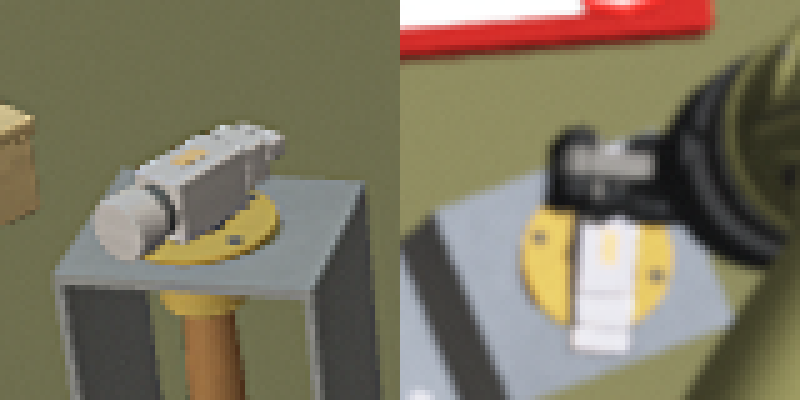

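View pics/end_full.png

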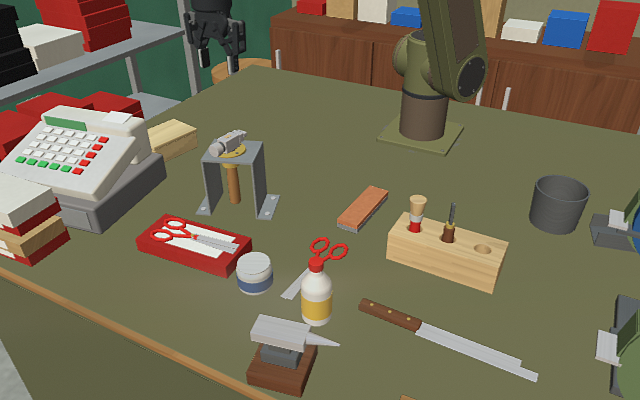

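The hammer's head sits flat on the collar at about (229,143) with the handle through it. The gripper is clear and everything else is in place. I'll hand the job in.

```bash
python3 -c "
from cell import ctrl
print(ctrl.close_job())"
```

```text
the job is handed in; nothing more can be done
None
```

The hammer hangs in the brass collar with its head flat on the flange, and I handed the job in at about 19.5 s of robot time. No verdict was reported.

**What I did:** I gripped the hammer by its cheeks and lifted it straight out of the block. Both views put the bore at about (0.555, -0.269). The handle went down through it in small steps with no measurable contact until the head touched at the expected height. Net contact force there was about 8 N. I then eased off, opened the gripper and backed away.

**Last checks:**
- **Hammer:** the final pictures show it seated and upright by eye, with the handle visible below the collar. I did not measure the final pose numerically.
- **Other things:** the file, brush and counter items look unmoved.
- **Gripper:** it is about 160 mm above its release height and reads no contact force.

**What failed or disagreed:**
- My first two move commands were refused because the rows lacked some of the four numbers; the arm did not move.
- The two views disagreed on the bore's y position by about 2 mm. A close-up just above the collar settled it with a 2 mm shift.

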